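# Roll a capacitor's label down in the bench jig

### The job

Press down the label that is wrapped round the blue capacitor lying in the rolling jig: with the jig's red handle, lower the rubber shoe onto the can at the place where it lies and, leaning on it with about a kilogram (10 N) and never more than two, roll the can under the shoe over the small uneven ramp until it lies centred on the green line, keeping the pressure on all the way. Then let the shoe rise, slide the carriage fully back to its home end, the end where the can began, without moving the can, and let go. Do not touch the can with the gripper, and leave the other things on the bench where they are.

Things in the scene. Friction and masses are not known exactly. Their poses are not given: they have to be found in the camera images.
- jig: Label-rolling jig, fixed: grey base 210 x 470 mm, aluminium bed 108 mm wide between dark fences (tops 25 mm up). Origin: centre of its underside on the bench; x across the bed, y along it from home end (-) to far end, z up. Bed (shimmed, 10 to 14 mm up) level for y below -35 mm (the can starts there, y -75 to -50), then an uneven climb of some 3 mm, level again from y +12 to +140.
- can: Blue capacitor with a white label band: cylinder of 50 mm diameter, 100 mm long, 0.2 to 0.4 kg, lying across the bed, its ends seen on either side of the narrower shoe. Origin: middle of its axis; its x axis is the cylinder's axis. Pressed and not slipping, it advances half as far as the shoe.
- mark: Green line 3 mm wide across the level deck, with green tabs outside both fences, somewhere from 20 to 50 mm along the jig's +y. Origin: middle of the line, on the deck's surface; axes parallel to the jig's. The can is on the mark when its axis is straight above the line.
- carriage (a joint): Carriage (blue blocks on two steel rods, aluminium cross-beam) that slides along the jig's y: 0 m at home, 0.28 m at the far end. The centres of shoe and handle are at jig y = value - 0.14. About 1 N of friction; it stays where it is left.
- shoe (a joint): How far the shoe is pressed down, m: 0 when up (a spring holds it up), at most 0.015. It meets the can at 0.005 to 0.009 on the lower bed, some 3 mm sooner on the deck. The spring takes a push of about 2.6 N plus 0.3 N for each mm down; whatever is pushed beyond that loads the can.
- pad: Black sole under the orange shoe, a flat plate 24 mm wide (jig x), 160 mm long (jig y), 6 mm thick, hard: from just touching the can, less than 1 mm further down makes 20 N. Origin: centre of its underside, 69 mm above the bench when up.
- handle (a point): Middle of the red handle block on top of the shoe; grasp it from above. Block: 22 mm thick along the jig's y, 64 mm long along its x, top 18 mm above this point, underside 24 mm below it. The cross-beam's top is 39 mm below this point when the shoe is up. The point is 133 mm above the bench when the shoe is up.
- spare_a: Bystander: purple capacitor standing upright, 50 mm diameter, 100 mm tall, beside the jig on its far side. Origin at its foot.
- spare_b: Bystander: small black capacitor standing upright, 35 mm diameter, 60 mm tall, beside the jig on its far side. Origin at its foot.
- board: Bystander: green circuit board 110 x 80 mm lying between the robot and the jig. Origin under its centre.
- meter: Bystander: red multimeter 190 x 90 x 40 mm lying to the right. Origin under its centre.
- mouse: Bystander: black computer mouse, 105 x 60 x 34 mm, to the left. Origin under its centre.
- dish: Bystander: white ceramic dish, 90 mm across, 30 mm high. Origin at its foot.
- driver: Bystander: screwdriver lying on the bench.
Things that resemble listed ones, but are neither listed nor needed, are in the scene too. Leave any pink or yellow look-alike of the can alone.

How it is judged:
On the way, in this order (a step that is already met when the one before it is completed fails the run):
1. the shoe presses on the can (more than 3 N) while the can still lies at its start, on the lower bed (contact force between pad and can above 3 N and y of can in the frame of jig below -0.04 m), for 0.1 s.
2. the can is on the ramp with the shoe pressing on it (more than 2 N) (contact force between pad and can above 2 N and y of can in the frame of jig between -0.033 and -0.002 m), for 0.1 s.
3. the can is on the line (axis within 6 mm) with the shoe pressing on it (more than 3 N) (contact force between pad and can above 3 N and y of can in the frame of mark between -0.006 and 0.006 m), for 0.2 s.
4. the shoe is up and the carriage is back at its home end (within 15 mm) (value of joint carriage below 0.015 m and value of joint shoe below 0.0015 m), for 0.2 s.
At the end, for the whole second after the job is handed in: The can lies at rest on the bed across the green line, its axis within 6 mm of the line (along the bed) and square to the bed within 0.1 rad; the shoe is up (within 1.5 mm), the carriage is within 20 mm of its home end (y of can in the frame of mark between -0.006 and 0.006 m and angle between the x axis of can and the x axis of jig, either way round below 0.1 rad and distance between can and mark below 0.03 m and value of joint carriage below 0.02 m and value of joint shoe below 0.0015 m and linear speed of can below 0.01 m/s); the robot touches nothing.
It fails at once if the shoe loads the can with more than 20 N (contact force between pad and can above 20 N).
It fails at once if the gripper or arm touches the can (contact force between any of the fingers, the arm and can above 0.5 N).
It fails at once if a bystander is moved by more than 20 mm (distance of any of spare_a, spare_b, board, meter, mouse, dish, driver from where it was at the start of the episode above 0.02 m).
It also fails if it takes over 72 s, if anything falls off the work surface, if the arm or the gripper's body presses on something with over 40 N, if the wrist force passes 120 N, or if a joint passes its speed limit or range.

### The arm

A 6-joint arm with a two-finger parallel gripper is mounted at the origin on the work surface. World frame = base frame: x ahead of the robot, y to its left, z up, the work surface at z = 0. Lengths are in m, angles in rad, forces in N, time in s.
With the tool pointing down it reaches from about 0.275 to 0.825 m from the base axis. Payload 5.2 kg.
Tool frame: the origin (TCP) lies on the mounting face of the last link; the fingertips stand 186 mm ahead of it and the grasp point (between the pads) lies 167 mm ahead of it; z points along the fingers, y is the line along which they close (so a half turn about z gives the same grasp; the last joint's range is limited). The gripper opens to 93 mm and grips with 3 to 60 N. Pads are 15 mm wide; open, the fingers measure 128 mm over their backs; the gripper's body (75 mm by 188 mm) begins 65 mm behind the grasp point.
Start: joints at [1.096, 0.259, 1.535, -0, 1.348, -0.203], TCP at [0.148, 0.53, 0.405] pointing down, gripper open.
Joint ranges: [-3.14, 3.14], [-0.91, 2.08], [0.19, 2.58], [-1.22, 4.36], [0.22, 2.71], [-3.12, 3.12]. Speed limits (rad/s): [2.57, 2.57, 3.14, 3.14, 3.14, 3.14].

### API

Orientations are given as a unit quaternion [w, x, y, z].
In Python, from workcell import robot, cams gives the robot as it stands. Calls block until the motion is done:
- robot.move_to(position, orientation): joint-space move of the TCP to a pose.
- robot.move_linear(position, frame=None, velocity=0.15, f_stop=None): straight line of the TCP; frame=None keeps the orientation; velocity is the mean speed in m/s. With f_stop (N) it stops when the force on the tool has changed by that much, and returns True; else False.
- robot.set_joints(angles): joint-space move.
- robot.let_go() and robot.gripper_close(): open the fingers fully, or close them until they stop; the grip force is fixed at half the most.
- robot.wait(seconds).
- robot.solve_ik(position, orientation): joint angles nearest the present ones, or None.
- robot.state(): the state.
- cams.snapshot(name): name is "scene" or "side" or "wrist"; returns the picture (384x512x3 uint8, blue, green, red); there is no depth.
- cams.camera_model(name): a dict with "fovy" (degrees; the focal length in pixels is half the picture's height over the tangent of half this angle, whatever the lens; pixels are square), "cx", "cy" (the principal point, pixels), "origin" and "attitude" of the camera in the world; the wrist camera has in their place "T_tool_cam" (4x4, takes a point from camera to tool coordinates, whose origin is the TCP and whose axes are the flange's). Camera axes: x right, y down, z forward; pixel columns grow to the right and rows downward; lengths in m; the calibration is good to about 2 mm. The wrist camera is an equidistant fisheye: a pixel r from the principal point sees the ray r / f radians off the axis. A picture is of the moment at which its call begins: read the wrist's pose just before it. camera_model takes no time and is no camera call.
A pose or a line that the arm cannot do raises robot.PlanningError and nothing moves.
- robot.finish_job(): hands the job in; it is judged then, once.
The state is a dict: "time": time; "qpos": joint angles; "joint_velocities": joint speeds; "joint_torque": joint torques, N m; "position": TCP position; "eef_rot": TCP orientation; "wrist_force": force on the tool from outside, world axes, zero at the start; "wrist_torque": the same for the moment, N m; "grip_width": finger opening in m; "gripper_force": force on a finger pad.
Only numpy, scipy, OpenCV 4.12 (cv2) and the standard library are available. Lean on these libraries where they do the work, as an engineer would, in place of code of your own. Each camera call takes 0.05 s, during which the arm holds its last target. There are 200 camera calls.

## Working session

There is one attempt and no reset: what is moved stays moved. The work goes in short steps, each a Python script; the robot and the scene stay as the last script left them, time stands still between calls to the robot, and variables do not carry over. Pictures are saved under pics/ and viewed, at most 10 in all, crops included, and the job is handed in when it is done.

```bash
ls; mkdir -p pics; python3 - <<'E'
from workcell import robot, cams
import cv2,json
for n in("scene","side"):
    im=cams.snapshot(n); cv2.imwrite(f"pics/{n}0.png",im); print(n,cams.camera_model(n))
print(cams.camera_model("wrist")); print(robot.state())
E
```

```text
pics
scene {'fovy': 48.05257296512037, 'cx': 254.85859773287908, 'cy': 192.37329899302102, 'origin': array([1.51776353, 0.57926076, 1.2515445 ]), 'attitude': array([-0.19003389,  0.45774393,  0.80391043, -0.32876379])}
side {'fovy': 57.51763182306957, 'cx': 253.4073237715357, 'cy': 189.6179107794987, 'origin': array([ 0.34395371, -0.76333128,  0.72900541]), 'attitude': array([-0.42585754,  0.8981364 , -0.09405825,  0.05611956])}
{'fovy': 65.70646984690485, 'cx': 254.4844833329457, 'cy': 194.72333320856822, 'T_tool_cam': array([[ 9.83115595e-04, -9.63865564e-01, -2.66387326e-01,
         7.32395844e-02],
       [ 9.99999464e-01,  8.61065996e-04,  5.74964314e-04,
         7.30692605e-04],
       [-3.24811236e-04, -2.66387748e-01,  9.63865894e-01,
         2.02863226e-02],
       [ 0.00000000e+00,  0.00000000e+00,  0.00000000e+00,
         1.00000000e+00]])}
{'time': 0.1, 'qpos': array([ 1.09616848e+00,  2.59278056e-01,  1.53594471e+00,  3.19508950e-06,
        1.34792854e+00, -2.02775171e-01]), 'joint_velocities': array([ 0.00173242, -0.00157851, -0.00386236, -0.0007537 , -0.0020349 ,
        0.00257915]), 'joint_torque': array([ 3.04994210e-03, -4.38210225e+01, -2.84641743e+01,  7.19833653e-02,
        3.62938887e-02, -4.64619541e-05]), 'position': array([0.1475689 , 0.52965791, 0.40400791]), 'eef_rot': array([-2.60411588e-04,  1.35508472e-01,  9.90775881e-01, -7.34536487e-04]), 'wrist_force': array([-0.05988457, -0.48939002,  0.3091643 ]), 'wrist_torque': array([ 0.01374138, -0.00837385,  0.04973741]), 'gripper_force': 0.0, 'grip_width': 0.09297439002260328}
```

View pics/scene0.png

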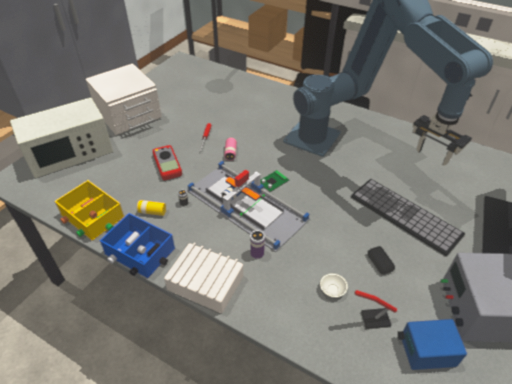

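View pics/side0.png

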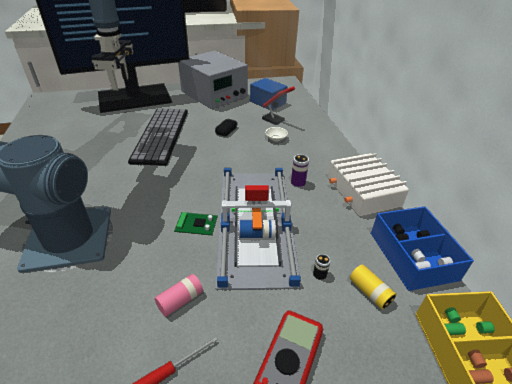

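The scene view shows the jig at about (248,203), handle at (240,178), pink look-alike at (231,148) and yellow one at (151,208). In the side view the jig runs from (258,280) to (257,175), with the handle at (257,190), the blue can at (257,228), pink at (180,295) and yellow at (373,287). I'll enlarge the jig in both.

```bash
python3 - <<'E'
import cv2,numpy as np
a=cv2.imread("pics/side0.png")[155:300,205:310]; b=cv2.imread("pics/scene0.png")[155:255,180:315]
a=cv2.resize(a,None,fx=4,fy=4,interpolation=cv2.INTER_CUBIC);b=cv2.resize(b,None,fx=5,fy=5,interpolation=cv2.INTER_CUBIC)
cv2.imwrite("pics/sidec.png",a);cv2.imwrite("pics/scenec.png",b)
E
```

```text
(no output)
```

View pics/sidec.png

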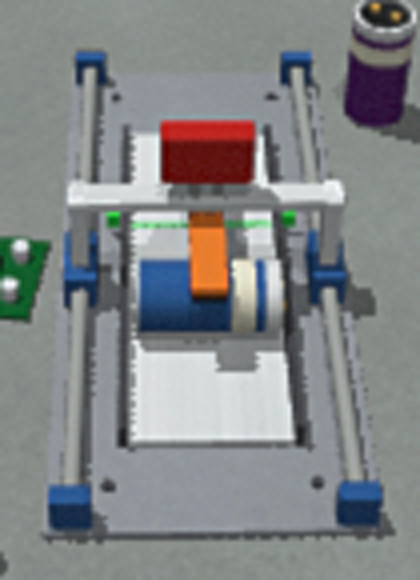

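View pics/scenec.png

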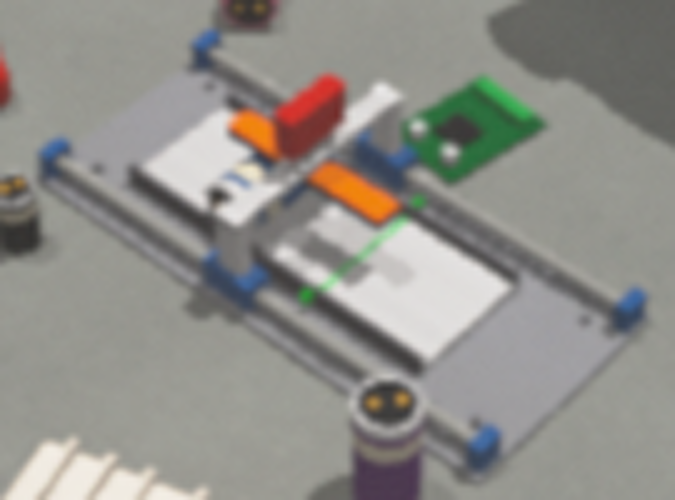

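Enlarged, the blue can lies in the bed (side crop (210,295)) with the shoe and carriage already over it. The green tabs are at side crop (112,219) and (289,217) and scene crop (418,202) and (307,296). Home is the -y end, and the carriage stands mid-travel. Next I'll triangulate.

```bash
cat >h.py <<'E'
import numpy as np,cv2
from workcell import robot,cams
from scipy.spatial.transform import Rotation as R
def rot(q): return R.from_quat(np.roll(q,-1))
def ray(n,u,v,pose=None):
    m=cams.camera_model(n); f=192/np.tan(np.radians(m["fovy"]/2))
    x,y=u-m["cx"],v-m["cy"]
    if n!="wrist":
        d=np.array([x,y,f]); return m["origin"],rot(m["attitude"]).apply(d/np.linalg.norm(d))
    r=np.hypot(x,y); t=r/f; d=np.array([x/r*np.sin(t),y/r*np.sin(t),np.cos(t)])
    p,q=pose; T=m["T_tool_cam"]; return p+rot(q).apply(T[:3,3]),rot(q).apply(T[:3,:3]@d)
def tri(rs):
    A=sum(np.eye(3)-np.outer(d,d) for o,d in rs); b=sum((np.eye(3)-np.outer(d,d))@o for o,d in rs)
    p=np.linalg.solve(A,b); return p,max(np.linalg.norm(np.cross(p-o,d)) for o,d in rs)
def onz(r,z): o,d=r; return o+d*(z-o[2])/d[2]
E
python3 - <<'E'
from h import *
S=lambda x,y:(205+x/4-.4,155+y/4-.4); C=lambda x,y:(180+x/5-.4,155+y/5-.4)
P={'homeR':((70,507),(206,48)),'homeF':((360,503),(55,158)),'farR':((91,67),(630,308)),'farF':((297,65),(485,447)),'tabR':((112,219),(418,202)),'tabF':((289,217),(307,296)),'handle':((208,152),(311,116))}
for k,(a,b) in P.items():
    p,e=tri([ray("side",*S(*a)),ray("scene",*C(*b))]); print(k,p.round(4),round(e,4))
for u in[(45,535),(395,533)]: print(onz(ray("side",*S(*u)),0).round(4))
print('can ends side, z .035', [onz(ray("side",*S(*u)),.037).round(4) for u in[(142,295),(282,295)]])
E
```

```text
homeR [ 0.3967 -0.2459  0.0207] 0.0005
homeF [ 0.5706 -0.2775  0.019 ] 0.0005
farR [0.4805 0.1969 0.0214] 0.0005
farF [0.6544 0.1657 0.0219] 0.0006
tabR [0.4654 0.0026 0.022 ] 0.0
tabF [ 0.596  -0.0206  0.0217] 0.0002
handle [ 0.5211 -0.0614  0.1304] 0.0003
[ 0.3798 -0.2476  0.    ]
[ 0.5907 -0.2897  0.    ]
can ends side, z .035 [array([ 0.4697, -0.0941,  0.037 ]), array([ 0.5645, -0.1131,  0.037 ])]
```

Jig centre ≈ (0.526, -0.040) with yaw ≈ -0.186. Mark is at jig y ≈ +0.032, can ≈ -0.064 and carriage ≈ 0.118. The carriage must go back to ≈ 0.03 first, so that the sole covers the can for the whole roll. Now I'll hover and take a wrist picture.

```bash
cat >>h.py <<'E'
YAW=-0.186; J0=np.array([.5256,-.0402,0]); EX=np.array([np.cos(YAW),np.sin(YAW),0]); EY=np.array([-np.sin(YAW),np.cos(YAW),0])
ph=(np.pi+YAW)/2; Q=np.array([0,np.cos(ph),np.sin(ph),0])
def W(y,z,x=0.): return J0+EX*x+EY*y+[0,0,z+.167]   # TCP for grasp point at jig (x,y,z)
def inj(p): d=np.asarray(p)-J0; return np.array([d@EX,d@EY,d[2]])
def st():
    s=robot.state(); return s["time"],inj(s["position"]-[0,0,.167]),s["wrist_force"]
E
python3 - <<'E'
from h import *
robot.move_to(W(-.022,.23),Q); t0=robot.state()["time"]
s=robot.state(); im=cams.snapshot("wrist"); cv2.imwrite("pics/w0.png",im)
cv2.imwrite("pics/w0b.png",cv2.resize(im,(768,576),interpolation=cv2.INTER_CUBIC))
np.savez("w0.npz",p=s["position"],q=s["eef_rot"]); print(*st(),t0,s["eef_rot"],Q)
E
```

```text
2.6333 [-1.01171912e-04 -2.11966950e-02  2.30041730e-01] [-0.27706685  0.69761764  0.74825044] 2.5833 [3.41962858e-05 9.23381706e-02 9.95727696e-01 1.24866999e-04] [0.         0.092866   0.99567862 0.        ]
```

View pics/w0b.png

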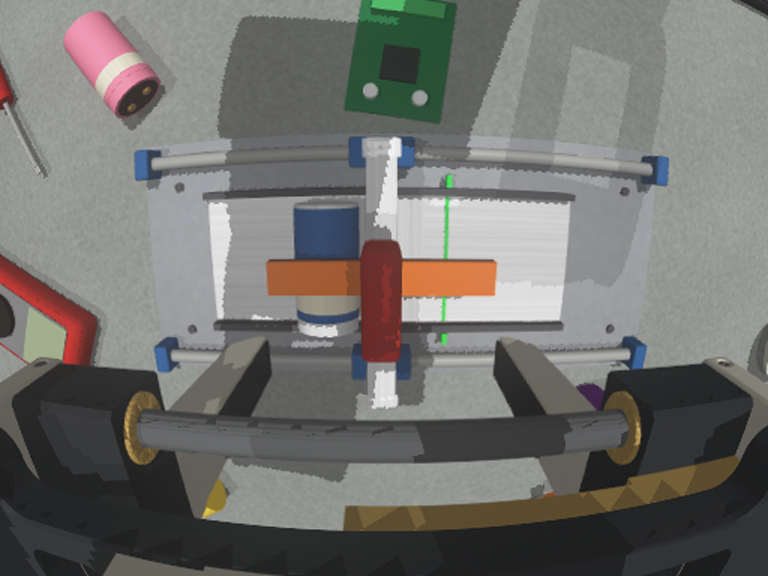

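The wrist view shows the blue can between (294,205) and (359,335), the line at about (446,200)–(444,340), and the handle at (381,300). All are in the 1.5× picture. Measuring relative to the jig frame.

```bash
python3 - <<'E'
from h import *
d=np.load("w0.npz"); P=(d["p"],d["q"])
f=lambda u,v,z: inj(onz(ray("wrist",u/1.5-.2,v/1.5-.2,P),z)).round(4)
for n,u,v,z in[("can",326.5,225,.036),("can2",327,318,.036),("line1",447,205,.0145),("line2",445,325,.0145),("tab",449,181,.022),("tab",444,338,.022),("handletop",381,250,.15),("handletop",381,350,.15),("postHR",147,165,.02),("postHF",166,354,.02),("postFR",655,170,.02),("postFF",634,353,.02)]: print(n,f(u,v,z))
E
```

```text
can [-0.0329 -0.0631  0.036 ]
can2 [ 0.0425 -0.0648  0.036 ]
line1 [-0.0471  0.0326  0.0145]
line2 [0.0561 0.0345 0.0145]
tab [-0.067   0.0327  0.022 ]
tab [0.0653 0.033  0.022 ]
handletop [-0.0333 -0.021   0.15  ]
handletop [ 0.0223 -0.0209  0.15  ]
postHR [-0.089  -0.2244  0.02  ]
postHF [ 0.0863 -0.2247  0.02  ]
postFR [-0.0896  0.2256  0.02  ]
postFF [0.0865 0.2268 0.02  ]
```

```bash
python3 - <<'E'
from h import *
robot.move_linear(W(-.021,.133,-.003),velocity=.12); robot.wait(.2)
F0=np.mean([robot.state()["wrist_force"] for _ in range(3)],0); np.save("F0.npy",F0); print("free",st(),F0)
robot.gripper_close(); s=robot.state(); print("grip",st(),s["grip_width"],s["gripper_force"])
robot.move_linear(W(-.112,.133,-.003),velocity=.1); robot.wait(.2); print("slid",st())
t=st()[0]; robot.move_linear(W(-.112,.131,-.003),velocity=.02); print(st()); print("dt",st()[0]-t)
robot.wait(.1);print(st())
im=cams.snapshot("wrist"); cv2.imwrite("pics/w1.png",cv2.resize(im,(768,576)))
E
```

```text
free (3.7917, array([-0.00272929, -0.02103638,  0.13377673]), array([-0.44401831, -0.57477266, -0.79854587])) [-0.44401831 -0.57477266 -0.79854587]
grip (4.8917, array([-0.00300088, -0.02102617,  0.13301888]), array([ 1.16809051, -0.70060166,  0.13879997])) 0.02185423099115416 30.000036656856537
slid (6.15, array([-0.0030304 , -0.11155761,  0.13299779]), array([-0.71472607, -1.32342853,  0.34182367]))
(6.4, array([-0.0030278 , -0.11166081,  0.13110857]), array([-0.11521617,  1.07000922,  2.77563944]))
dt 0.25
(6.5, array([-0.00304499, -0.11169986,  0.13112044]), array([-0.38862016,  1.19960412,  2.79162878]))
```

View pics/w1.png

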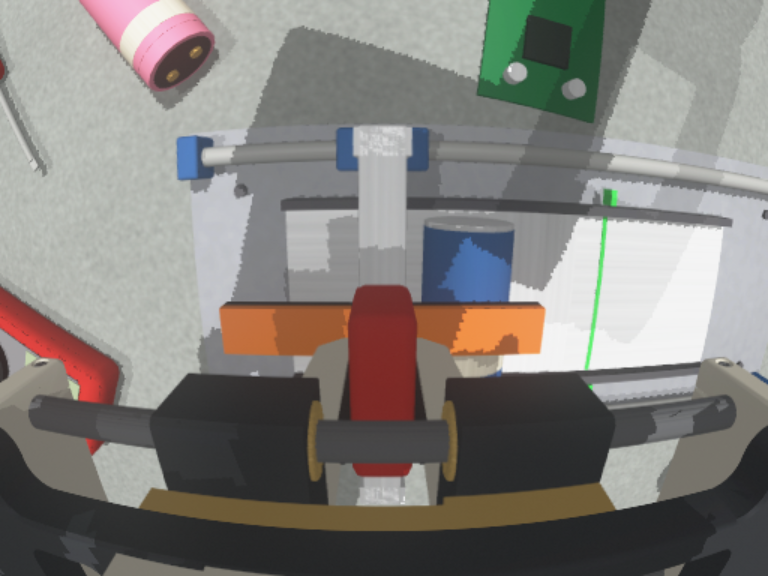

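The wrist view shows the fingers holding the red handle, with the sole (220–545) covering the can (423–513) near its leading side. Now I'll lower with a force stop.

```bash
python3 - <<'E'
from h import *
hit=robot.move_linear(W(-.112,.122,-.003),velocity=.008,f_stop=6.0); t,p,F=st(); print(hit,t,p.round(5),F.round(2))
robot.wait(.15); print([x.round(5) if hasattr(x,'round') else x for x in st()])
z=st()[1][2]
for i in range(5):
    F=st()[2][2]; sp=2.6+.3*(133-z*1e3); L=F-sp; print(round(st()[0],2),round(z,5),F.round(2),"load",round(L,2))
    if L>8: break
    z-=np.clip((9-L)/25,.05,.2)*1e-3; robot.move_linear(W(-.112,z,-.003),velocity=.01)
print(st())
np.save("z.npy",z)
E
```

```text
True 7.2667 [-0.00303 -0.11203  0.12598] [-0.9   0.06  3.98]
[7.4167, array([-0.00305, -0.11203,  0.12597]), array([-0.82221, -0.68622,  4.84786])]
7.42 0.12597 4.85 load 0.14
7.67 0.12577 5.53 load 0.76
7.92 0.12557 7.28 load 2.45
8.17 0.12537 8.09 load 3.2
8.42 0.12517 8.92 load 3.97
(8.6667, array([-0.00291573, -0.11205981,  0.12584603]), array([-3.31613448,  2.02125041, 10.38257759]))
```

The effective stiffness is a gentle ~5 N/mm (the arm gives), so stepwise force servoing is safe.

```bash
cat >>h.py <<'E'
def load():
    t,p,F=st(); return F[2]-(2.6+.3*(133-p[2]*1e3)),p,t
def roll(y,y1,z,step=.004,target=10.,log=5):
    "servoed advance of the commanded shoe y to y1; returns y,z commanded"
    k=0; sg=np.sign(y1-y)
    while True:
        L,p,t=load()
        if k%log==0 or L>14 or L<5: print(round(t,2),"y",p[1].round(4),"z",p[2].round(5),"zc",round(z,5),"L",round(L,2))
        if L>17: z+=.001; robot.move_linear(W(y,z,-.003)); print("high, eased"); break
        z-=np.clip((target-L)/8,-.6,.35)*1e-3
        if abs(y1-y)<1e-5 and abs(L-target)<1.5: break
        if 5<L<15: y+=sg*min(step,abs(y1-y))
        robot.move_linear(W(y,z,-.003),velocity=.03); k+=1
        if k>120: break
    np.save("yz.npy",[y,z]); return y,z
E
python3 - <<'E'
from h import *
z=.12497; y=-.112
y,z=roll(y,-.1119,z); print("pressed",y,z,load())
y,z=roll(y,-.06,z,log=2); print(load())
E
```

```text
8.67 y -0.1121 z 0.12585 zc 0.12497 L 5.64
pressed -0.1119 0.12441569270069704 (np.float64(9.930284585207204), array([-0.00294822, -0.11204961,  0.12581665]), 9.1667)
9.17 y -0.112 z 0.12582 zc 0.12442 L 9.93
9.73 y -0.1039 z 0.12581 zc 0.1244 L 10.13
10.3 y -0.0959 z 0.12579 zc 0.12432 L 10.64
10.87 y -0.0878 z 0.12582 zc 0.12445 L 10.18
11.43 y -0.0799 z 0.12581 zc 0.12439 L 9.79
12.0 y -0.0718 z 0.12584 zc 0.12439 L 10.7
12.57 y -0.0638 z 0.12583 zc 0.12439 L 10.23
(np.float64(10.179052009229743), array([-0.00290857, -0.05991058,  0.12583828]), 12.85)
```

```bash
python3 - <<'E'
from h import *
y,z=np.load("yz.npy")
y,z=roll(y,.04,z,step=.003,log=3); y,z=roll(y,.07,z,step=.003,log=3); print(load())
s=robot.state(); im=cams.snapshot("wrist"); cv2.imwrite("pics/w2.png",cv2.resize(im,(768,576)))
np.savez("w2.npz",p=s["position"],q=s["eef_rot"])
E
```

```text
12.85 y -0.0599 z 0.12584 zc 0.12444 L 10.18
13.6 y -0.0511 z 0.12605 zc 0.12453 L 11.24
14.35 y -0.0421 z 0.12649 zc 0.12495 L 11.26
15.1 y -0.0331 z 0.12694 zc 0.12541 L 13.12
15.85 y -0.0241 z 0.1274 zc 0.12586 L 11.12
16.6 y -0.015 z 0.12786 zc 0.12631 L 12.3
17.35 y -0.006 z 0.12826 zc 0.12681 L 11.11
18.1 y 0.0032 z 0.12817 zc 0.12696 L 8.57
18.85 y 0.0122 z 0.12785 zc 0.12662 L 8.1
19.6 y 0.021 z 0.12798 zc 0.1264 L 11.13
20.35 y 0.03 z 0.12841 zc 0.12684 L 11.54
21.1 y 0.0391 z 0.12878 zc 0.12728 L 12.14
21.35 y 0.04 z 0.12882 zc 0.12755 L 10.01
22.1 y 0.0492 z 0.12885 zc 0.12748 L 10.99
22.85 y 0.0582 z 0.12882 zc 0.12737 L 11.01
23.6 y 0.0672 z 0.12884 zc 0.12747 L 10.24
(np.float64(8.992481368371804), array([-0.0028806 ,  0.07020592,  0.12883381]), 23.85)
```

View pics/w2.png

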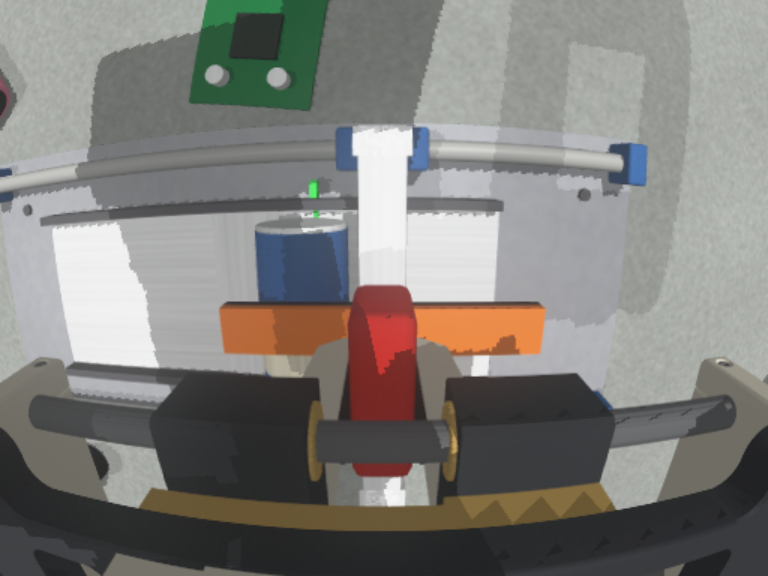

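The can now spans u 256–348 at v≈260, with the tab at (314,187) and a piece of line at (316,213). Measuring the remainder.

```bash
python3 - <<'E'
from h import *
d=np.load("w2.npz"); P=(d["p"],d["q"])
f=lambda u,v,z: inj(onz(ray("wrist",u/1.5-.2,v/1.5-.2,P),z)).round(4)
for v,a,b in((240,255.5,349),(290,257.5,349)):
    ra,rb=[ray("wrist",u/1.5-.2,v/1.5-.2,P) for u in(a,b)]
    print("can",inj(onz((ra[0],ra[1]+rb[1]),.0395)).round(4))
print("tab",f(314,187,.022),"line",f(316,213,.0145))
E
```

```text
can [-0.0402  0.0281  0.0395]
can [-0.0121  0.0276  0.0395]
tab [-0.068   0.0325  0.022 ] line [-0.0524  0.0323  0.0145]
```

```bash
python3 - <<'E'
from h import *
y,z=np.load("yz.npy")
y,z=roll(y,.080,z,step=.003,log=1); robot.wait(.5); print(load())
y=load()[1][1]
robot.move_linear(W(y,.1295,-.003),velocity=.01); robot.move_linear(W(y,.1331,-.003),velocity=.02); robot.wait(.3); print(st())
s=robot.state(); im=cams.snapshot("wrist"); cv2.imwrite("pics/w3.png",cv2.resize(im,(768,576)))
np.savez("w3.npz",p=s["position"],q=s["eef_rot"])
E
```

```text
23.9 y 0.0702 z 0.12881 zc 0.12738 L 9.99
24.15 y 0.0732 z 0.12885 zc 0.12737 L 10.34
24.4 y 0.0762 z 0.12882 zc 0.12742 L 10.25
24.65 y 0.0792 z 0.12883 zc 0.12745 L 9.49
24.9 y 0.08 z 0.12883 zc 0.12739 L 9.02
(np.float64(10.228844124877188), array([-0.00285738,  0.08001663,  0.12881922]), 25.4)
(26.3917, array([-0.00279518,  0.07997113,  0.1330237 ]), array([ 2.20878878,  0.01951902, -1.65117605]))
```

View pics/w3.png

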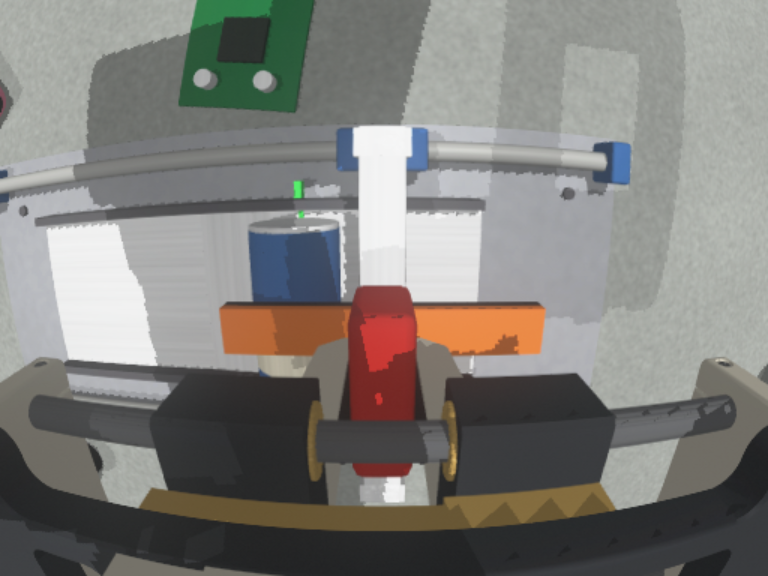

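The can spans u 249–341 at v≈250, with the tab at (298,188) and the line at (300,213). I'll measure and, if it is within 3 mm, take the carriage home.

```bash
python3 - <<'E'
from h import *
d=np.load("w3.npz"); P=(d["p"],d["q"])
f=lambda u,v,z: inj(onz(ray("wrist",u/1.5-.2,v/1.5-.2,P),z)).round(4)
ra,rb=[ray("wrist",u/1.5-.2,250/1.5-.2,P) for u in(249.,341.)]
c=inj(onz((ra[0],ra[1]+rb[1]),.0395)); m=f(300,213,.0145); print("can",c.round(4),"tab",f(298,188,.022),"line",m)
if abs(c[1]-m[1])<.003:
    robot.move_linear(W(-.130,.1331,-.003),velocity=.1); robot.wait(.1); print(st())
    print(robot.move_linear(W(-.143,.1331,-.003),velocity=.02,f_stop=6)); print(st())
    robot.let_go(); print(st())
    robot.move_linear(W(-.14,.24,-.003),velocity=.12); robot.wait(.2); print(st())
    robot.move_linear(W(-.02,.24,-.003),velocity=.15); s=robot.state(); im=cams.snapshot("wrist")
    cv2.imwrite("pics/w4.png",cv2.resize(im,(768,576))); np.savez("w4.npz",p=s["position"],q=s["eef_rot"])
E
```

```text
can [-0.0342  0.0328  0.0395] tab [-0.0677  0.0322  0.022 ] line [-0.0523  0.0316  0.0145]
(28.7917, array([-0.00293297, -0.13016638,  0.13300918]), array([ 5.72563589, -1.11168971, -4.31392009]))
True
(29.35, array([-0.00289843, -0.14054624,  0.13288841]), array([0.16681936, 2.78793201, 2.54943598]))
(30.5583, array([-0.0021542 , -0.14075655,  0.13256233]), array([-0.43809936, -0.16844405, -0.32714244]))
(31.8, array([-0.0030847 , -0.13998958,  0.23919676]), array([ 0.10470629, -0.39257846,  0.46013329]))
```

View pics/w4.png

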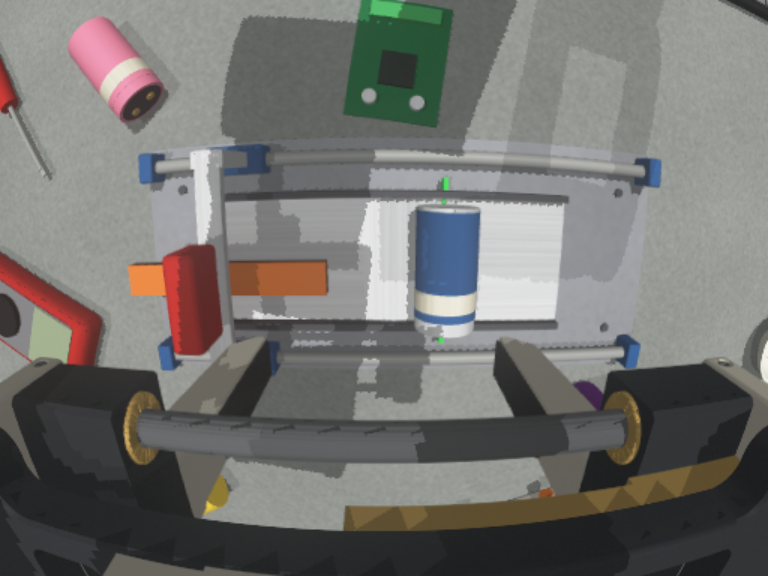

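The final view shows the can across the line (u 415–480), tabs at (446,184) and (441,340), carriage home and gripper clear. One numeric check, then I hand it in.

```bash
python3 - <<'E'
from h import *
d=np.load("w4.npz"); P=(d["p"],d["q"])
r=lambda u,v: ray("wrist",u/1.5-.2,v/1.5-.2,P)
cs=[inj(onz((r(a,v)[0],r(a,v)[1]+r(b,v)[1]),.0395)).round(4) for v,a,b in((225,416,480.5),(300,414.5,477.5))]
print(cs,[inj(onz(r(*t),.022)).round(4) for t in((446,184),(441,340))])
if all(abs(c[1]-.0327)<.004 for c in cs): print(robot.finish_job())
E
```

```text
[array([-0.035 ,  0.033 ,  0.0395]), array([0.0266, 0.0333, 0.0395])] [array([-0.0667,  0.0331,  0.022 ]), array([0.0686, 0.0331, 0.022 ])]
the job is handed in; nothing more can be done
None
```

I rolled the can onto the green line, within about 1 mm by the last wrist picture, at 8–13 N estimated from the wrist force. The shoe is up, the carriage is home and released, and the job is handed in; no verdict came back.

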